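# Push the carrier past the spring stop of an assembly jig

## Robot

A 7-joint arm with a two-finger parallel gripper is mounted at the origin on a cart in front of the work surface, level with it; the furniture and walls round the work are solid. World frame = base frame: x ahead of the robot, y to its left, z up, the work surface at z = 0. Lengths are in m, angles in rad, forces in N, time in s.
With the tool pointing down it reaches from about 0.425 to 0.875 m from the base axis. Payload 4.7 kg.
Tool frame: the origin (TCP) lies between the finger pads; the fingertips stand 14 mm ahead of it and the grasp point (between the pads) lies 5 mm behind it; z points along the fingers, y is the line along which they close (so a half turn about z gives the same grasp; the last joint's range is limited). The gripper opens to 87 mm and grips with 3 to 60 N. Pads are 19 mm wide; open, the fingers measure 117 mm over their backs; the gripper's body (75 mm by 190 mm) begins 51 mm behind the grasp point.
Start: joints at [-1.128, 0.321, -0.07, 1.45, 0.023, 1.371, -0.057], TCP at [0.27, 0.591, 0.237] pointing down, gripper open.
Joint ranges: [-2.86, 2.86], [-0.3, 2.09], [-1.38, 1.24], [0.06, 2.45], [-1.56, 4.7], [0.09, 2.05], [-2.69, 2.69]. Speed limits (rad/s): [2.57, 2.57, 3.14, 3.14, 3.14, 3.14, 3.14].

## Interface

Orientations are given as a rotation vector (axis times angle).
In Python, from bench import ctrl gives the robot as it stands.
- The arm moves only by the tool step_arm, never from a script. Its argument "commands" is a list of rows, each an object with "travel": the shift along the tool's x, y, z in m, a list of three; "turn": the turn, a rotation vector about the tool's x, y, z in degrees, a list of three. A call has 1 to 5 rows; each row is the pose to reach, as a shift and turn from the pose commanded when the call began, along the tool's axes at that moment; what a row does not reach only later rows make up. A row lasts 1/10 s, in which the tool goes at most 50 mm and 8.59 degrees, less where a joint would pass 70% of its speed; a pose out of reach is approached as far as the arm can. A call with a gripper value outside its range is refused whole. "gripper" is the opening, from 0 (shut) to 1 (fully open), set as the call begins (left out, the last holds). The fingers move at their own pace and stop on an object; "force" is the grip in N (left out, the last holds). Time passes only in rows, so rows that repeat a pose let the fingers close. It gives the time, the measured TCP pose, the force, the opening and the grip force at its end, in the units of the state.
- ctrl.get_state(): the state, without advancing time (a new reading comes with each control period).
- ctrl.get_image(name): name is "scene" or "top" or "wrist"; returns the picture (480x640x3 uint8, red, green, blue); there is no depth.
- ctrl.camera_model(name): a dict with "fx", "fy", "cx", "cy" (pixels), "R" (3x3) and "t" (3): a world point X has camera coordinates R X + t; the wrist camera has in their place "T_tool_cam" (4x4, takes a point from camera to tool coordinates, whose origin is the TCP and whose axes are the flange's). Camera axes: x right, y down, z forward; pixel columns grow to the right and rows downward; lengths in m; the calibration is good to about 2 mm. A picture is of the moment at which its call begins: read the wrist's pose just before it. camera_model takes no time and is no camera call.
- ctrl.close_job(): hands the job in; it is judged then, once.
The state is a dict: "time": time; "joint_positions": joint angles; "qd": joint speeds; "joint_torque": joint torques, N m; "position": TCP position; "tool_rot": TCP orientation; "ft_force": force on the tool from outside, world axes, zero at the start; "torque": the same for the moment, N m; "grip_width": opening from 0.0 (shut) to 1.0 (fully open); "grip_force": force on a finger pad.
Only numpy, scipy, OpenCV 4.12 (cv2) and the standard library are available. Lean on these libraries where they do the work, as an engineer would, in place of code of your own. Each camera call takes 0.05 s, during which the arm holds its last target. There are 200 camera calls.

## Task

Press the spring-loaded stop bar of the assembly jig down with the fingertips and, keeping it down, push the carrier with the bearing along its lane, past the stop tooth and fully home against the end stop; then let the bar spring back up so that the tooth locks the carrier in. Only push: do not lift the carrier or take the bearing out of its nest, and leave the other things alone.

Things in the scene. Friction and masses are not known exactly. Their poses are not given: they have to be found in the camera images.
- jig: assembly jig fixed to the bench: plywood base 300x116x12 mm (x -145..155, y -44..72) with a lane (floor z 12 mm) between low rails (tops z 17). Origin at bench level, mid lane width. x: along the lane, the way the carrier must go, from the low back stop (inner face x -131, 26 mm high) to the taller end stop (40 mm high). y: towards the stop bar's side. z up
- end_face (a point): centre of the inner face of the end stop, at (140, 0, 26) mm of the jig frame; the jig's axes
- stop_bar (a joint): how far the stop bar is pressed down, m: 0 up, 0.012 fully down. A spring raises it: about 4 N to start it, about 10 N fully down; it goes down level wherever it is pressed. Its tooth stands 8 mm above the lane floor at 0 and is below the floor when pressed more than 8 mm
- bar_top (a point): centre of the upper face of the stop bar, a flat dark steel bar beside the lane, 220x26 mm (jig x -135..85, y 38..64 mm), upper face 32 mm above the bench when up, 20 mm when down (the point moves with it). An arm of the bar reaches across the lane as the steep-faced tooth, jig x 13..25, y -22..40 mm, which stops the carrier from either side. Jig axes
- carrier: carrier, a loose steel block 110x60x24 mm, 0.3 to 0.65 kg, sliding easily on the waxed lane with 1 mm play to each rail, with a round nest for the bearing in its top. Origin at the centre of its underside, axes as the jig's. Starts between back stop and tooth, centre at jig x -68..-48 mm; home, touching the end stop, its centre is at jig x 85 mm, its tail 5 mm beyond the tooth
- lug_face (a point): centre of the rear face (to push on) of the carrier's lug, at (-6, 48, 30) mm of the carrier frame. The lug is a steel bar 12 mm thick along x that sticks out sideways over the stop bar: carrier y 26..66 mm, 35 to 49 mm above the bench, 3 mm above the raised bar. Home, its rear face is at jig x 79 mm
- bearing: ball bearing, 47 mm across, 14 mm high, loose in the carrier's 8 mm deep nest. Origin in the centre of its underside, which lies 16 mm above the carrier's underside
- sd_small: bystander: small screwdriver with orange handle, 118 mm long, lying beside the jig on the bar's side; origin under its middle
- nut_big: bystander: rusty nut, 28 mm, 13 mm high, lying beside the jig on the other side; origin under its middle
- hammer: bystander: hammer with wooden handle, 292 mm long, lying on the bench at the right; origin under its middle
- brush_paint: bystander: paint brush with red handle, 210 mm long, lying on the bench at the right; origin under its middle
- oil_can: bystander: small green oil can with a thin spout, 187 mm high, standing at the right; origin under its middle
- spanner_13: bystander: bright spanner, 191 mm long, lying near the front edge; origin under its middle
Mind the look-alikes: they are no part of the job. Leave any green look-alike of the carrier alone. There is more than one size of the bearing; the job needs the smaller.

How it is judged:
By the outcome, as a careful person would: the job done as asked, in the order asked, and still so for the second after the job is handed in, with the robot touching nothing.
It also fails if it takes over 38 s, if anything falls off the work surface, if the arm or the gripper's body presses on something with over 40 N, if the wrist force passes 120 N, or if a joint passes its speed limit or range.

## Working session

There is one attempt and no reset: what is moved stays moved. The work goes in short steps, Python scripts to look and compute and a tool call to move; the robot and the scene stay as the last step left them, time stands still between calls to the robot, and variables do not carry over. Pictures are saved under pics/ and viewed, at most 10 in all, crops included, and the job is handed in when it is done.

Besides the shell and the picture viewer there is one more tool, called after "Call:" as a command line: name --argument value ..., lists and objects as JSON in quotes. step_arm: Moves the arm, as the interface text tells. Its arguments: {"type":"object","properties":{"commands":{"type":"array"},"gripper":{"type":"number"},"force":{"type":"number"}},"required":["commands"]}

```bash
mkdir -p pics; ls; python3 - <<'E'
from bench import ctrl
import cv2,numpy as np
s=ctrl.get_state();print(s['time'],s['position'],s['tool_rot'])
for n in("top","scene"):
    cv2.imwrite(f"pics/{n}0.png",ctrl.get_image(n)[:,:,::-1]);print(n,ctrl.camera_model(n))
print(ctrl.camera_model("wrist"))
E
```

```text
pics
0.0 [0.27006103 0.59065174 0.23544062] [-6.68260866e-01 -3.06934594e+00  3.01307981e-03]
top {'fx': 538.6977911854563, 'fy': 538.6977911854563, 'cx': 309.70409668807616, 'cy': 232.19170898944162, 'R': array([[-0.02037303, -0.99968238,  0.0148349 ],
       [-0.99463822,  0.01876105, -0.10169977],
       [ 0.10138915, -0.01682729, -0.99470452]]), 't': array([0.00819318, 0.47428708, 1.21712414])}
scene {'fx': 570.3329628079639, 'fy': 570.3329628079639, 'cx': 315.5742005356642, 'cy': 238.81354296892397, 'R': array([[ 0.64052179, -0.76785811, -0.01121403],
       [-0.43725422, -0.35266073, -0.82730838],
       [ 0.6313007 ,  0.53481243, -0.56163608]]), 't': array([-0.28572615,  0.26393868,  1.19221148])}
{'fx': 369.1422321587419, 'fy': 369.1422321587419, 'cx': 325.6561494116859, 'cy': 248.0319237999517, 'T_tool_cam': array([[-4.51146877e-04, -9.69710287e-01, -2.44257562e-01,
         6.59507267e-02],
       [ 9.99999837e-01, -5.22930905e-04,  2.29039680e-04,
         8.26392945e-04],
       [-3.49831961e-04, -2.44257419e-01,  9.69710364e-01,
        -1.48576079e-01],
       [ 0.00000000e+00,  0.00000000e+00,  0.00000000e+00,
         1.00000000e+00]])}
```

View pics/top0.png

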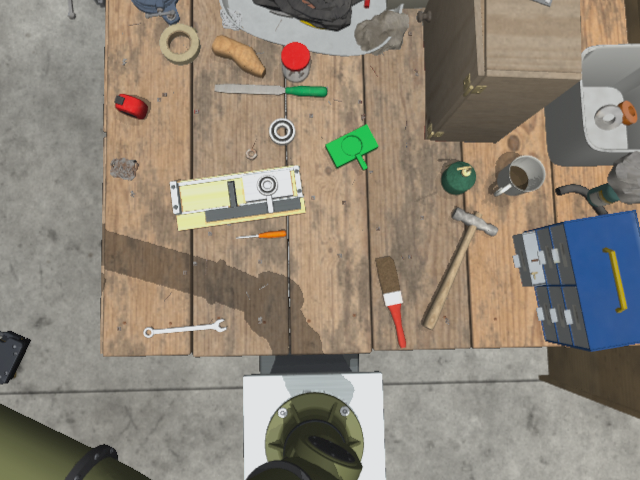

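View pics/scene0.png

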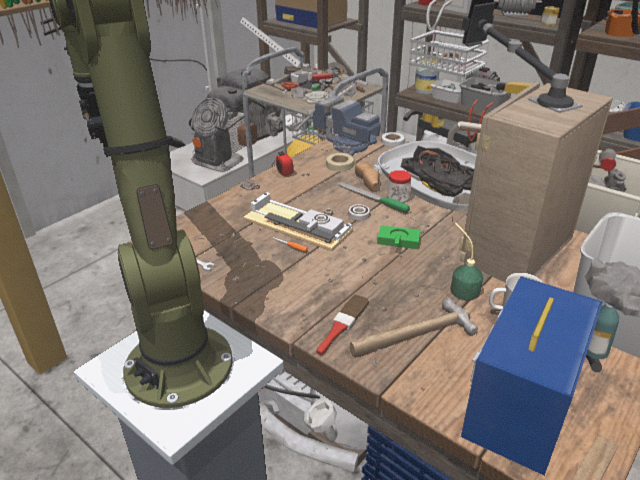

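The top picture shows the jig at px (170–305, 165–230), with the steel carrier and bearing at its right end (268,185) and the dark bar on the robot's side. The look-alikes are the green carrier at (352,147) and the loose, larger bearing at (281,131). The steel carrier in the jig is the one meant. I'll confirm with an enlarged crop.

```bash
python3 - <<'E'
import cv2
i=cv2.imread("pics/top0.png")[155:240,160:316];cv2.imwrite("pics/c0.png",cv2.resize(i,None,fx=5,fy=5,interpolation=cv2.INTER_CUBIC))
E
```

```text
(no output)
```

View pics/c0.png

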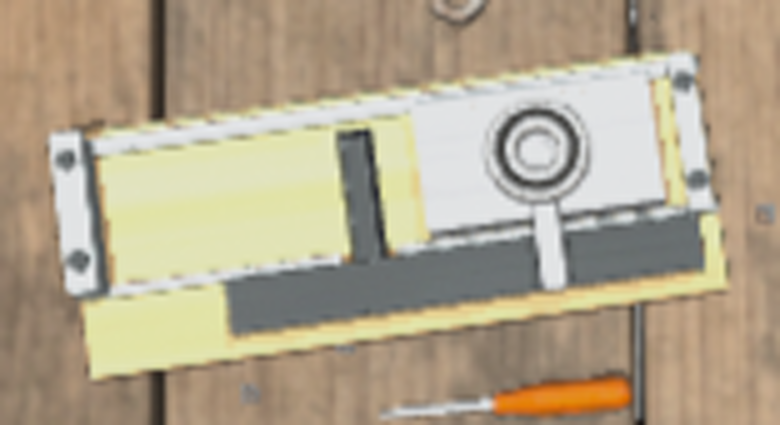

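```bash
cat >h.py <<'E'
import numpy as np
from bench import ctrl
from scipy.optimize import least_squares
from scipy.spatial.transform import Rotation as Ro
def proj(m,X):
    c=X@m['R'].T+m['t'];return np.c_[m['fx']*c[:,0]/c[:,2]+m['cx'],m['fy']*c[:,1]/c[:,2]+m['cy']]
def jw(p,J):
    J=np.asarray(J,float)/1e3;c,s=np.cos(p[2]),np.sin(p[2])
    return np.c_[p[0]+c*J[:,0]-s*J[:,1],p[1]+s*J[:,0]+c*J[:,1],J[:,2]]
E
python3 - <<'E'
from h import *
m=ctrl.camera_model("top")
J=[(155,72,12),(-145,72,12),(85,38,32),(85,64,32),(-135,64,32),(25,-22,20),(13,-22,20)]
P=np.array([(93,378),(727,288),(226,285),(231,335),(704,270),(337,132),(371,130)])/5+[160,155]-.4
r=least_squares(lambda p:(proj(m,jw(p,J))-P).ravel(),[.55,.2,1.57]);print(r.x,r.fun.reshape(-1,2).round(1))
C=[(55,-30,36),(-55,-30,36),(-6,66,49),(6,66,49)]
Q=np.array([(412,113),(655,78),(567,288),(541,290)])/5+[160,155]-.4
q=least_squares(lambda d:(proj(m,jw(r.x,np.array(C)+[d[0],0,0]))-Q).ravel(),[-58]);print(q.x,q.fun.round(1))
s=ctrl.get_state();R=Ro.from_rotvec(s['tool_rot']).as_matrix();print(R.round(3))
print("yaw deg",np.degrees(r.x[2]))
print(jw(r.x,[(q.x[0]-6,51,32),(79,51,32)]))
E
```

```text
[0.57660701 0.15978728 1.69347904] [[-0.5 -0.1]
 [ 0.7 -0.1]
 [-0.5 -1.3]
 [-0.1 -0.1]
 [ 0.6 -0.5]
 [ 0.7  1.2]
 [-0.9  0.9]]
[-65.95099571] [-0.1 -1.9 -1.4 -1.4  0.5 -0.5  0.5 -0.1]
[[-0.909  0.416 -0.001]
 [ 0.416  0.909 -0.002]
 [-0.    -0.002 -1.   ]]
yaw deg 97.02920195452363
[[0.53479535 0.08213594 0.032     ]
 [0.51632269 0.23195238 0.032     ]]
```

```bash
cat >>h.py <<'E'
P=np.array([.57661,.15979,1.69348])
def st():
    s=ctrl.get_state();R=Ro.from_rotvec(s['tool_rot']).as_matrix();c,n=np.cos(P[2]),np.sin(P[2])
    d=np.array(s['position'])-[P[0],P[1],0]
    j=np.array([c*d[0]+n*d[1],-n*d[0]+c*d[1],d[2]])*1e3
    print("t",s['time'],"jig TCP mm",j.round(1),"F",np.round(s['ft_force'],1));return s,R,j
def togo(x,y,z):
    s,R,j=st();w=jw(P,[(x,y,z)])[0]
    Rt=np.c_[-np.array([np.cos(P[2]+np.pi/2),np.sin(P[2]+np.pi/2),0])*-1,[np.cos(P[2]),np.sin(P[2]),0],[0,0,-1]]
    if np.linalg.det(Rt)<0: Rt[:,0]*=-1
    print("world",w,"travel",(R.T@(w-s['position'])).round(4),"turn",np.degrees(Ro.from_matrix(R.T@Rt).as_rotvec()).round(1))
E
python3 -c "
from h import *
togo(-99,51,120)"
```

```text
t 0.1 jig TCP mm [465.2 251.5 235.5] F [ 0.6 -0.8  0.5]
world [0.53810857 0.05529292 0.12      ] travel [-0.4663 -0.3753  0.1163] turn [ -0.1  -0.  -31.6]
```

Call:
step_arm --commands '[{"travel":[-0.466,-0.375,0.06],"turn":[0,0,-31.6]},{"travel":[-0.466,-0.375,0.06],"turn":[0,0,-31.6]},{"travel":[-0.466,-0.375,0.06],"turn":[0,0,-31.6]},{"travel":[-0.466,-0.375,0.06],"turn":[0,0,-31.6]},{"travel":[-0.466,-0.375,0.06],"turn":[0,0,-31.6]}]' --gripper 0 --force 30

```text
time: 0.6
position: [0.3815, 0.368, 0.2112]
tool_rot: [0.197, -3.135, 0.0]
ft_force: [0.9, -0.0, -0.1]
grip_width: 0.633
grip_force: 0.0
```

```bash
python3 -c "
from h import *
togo(-99,51,120)"
```

```text
t 0.6 jig TCP mm [230.5 168.1 211.2] F [ 0.9 -0.  -0.1]
world [0.53810857 0.05529292 0.12      ] travel [-0.1163 -0.3298  0.0913] turn [-0.  -0.   0.1]
```

Call:
step_arm --commands '[{"travel":[-0.116,-0.33,0.04],"turn":[0,0,0]},{"travel":[-0.116,-0.33,0.04],"turn":[0,0,0]},{"travel":[-0.116,-0.33,0.04],"turn":[0,0,0]},{"travel":[-0.116,-0.33,0.04],"turn":[0,0,0]},{"travel":[-0.116,-0.33,0.04],"turn":[0,0,0]}]'

```text
time: 1.1
position: [0.4918, 0.1456, 0.183]
tool_rot: [-0.193, 3.136, 0.0]
ft_force: [0.3, 0.4, -0.2]
grip_width: 0.172
grip_force: 0.0
```

```bash
python3 -c "
from h import *
togo(-99,51,140)"
```

```text
t 1.1 jig TCP mm [ -3.7  85.9 183. ] F [ 0.3  0.4 -0.2]
world [0.53810857 0.05529292 0.14      ] travel [-0.0349 -0.0953  0.043 ] turn [0. 0. 0.]
```

Call:
step_arm --commands '[{"travel":[-0.035,-0.095,0.043],"turn":[0,0,0]},{"travel":[-0.035,-0.095,0.043],"turn":[0,0,0]},{"travel":[-0.035,-0.095,0.043],"turn":[0,0,0]},{"travel":[-0.035,-0.095,0.043],"turn":[0,0,0]},{"travel":[-0.035,-0.095,0.043],"turn":[0,0,0]}]'

```text
time: 1.6
position: [0.5375, 0.0591, 0.1404]
tool_rot: [0.195, -3.135, -0.001]
ft_force: [-0.8, 0.7, -0.1]
grip_width: 0.002
grip_force: 0.0
```

```bash
cat >>h.py <<'E'
import cv2
def wrist(name,marks=()):
    s,R,j=st();m=ctrl.camera_model("wrist");i=ctrl.get_image("wrist")[:,:,::-1].copy()
    T=np.eye(4);T[:3,:3]=R;T[:3,3]=s['position'];W=np.linalg.inv(T@m['T_tool_cam']);m=dict(m,R=W[:3,:3],t=W[:3,3])
    cv2.imwrite(name.replace('.png','_raw.png'),i)
    for u in proj(m,jw(P,marks)) if len(marks) else []:
        cv2.circle(i,tuple(int(v) for v in u.round()),3,(0,0,255),1)
    cv2.imwrite(name,i);return m
E
python3 -c "
from h import *
togo(-99,51,140)
wrist('pics/w1.png',[(-135,38,32),(-135,64,32),(-145,72,12),(-72,66,49),(-60,66,49),(-121,-30,36),(13,-22,20),(25,-22,20),(85,64,32)])"
```

```text
t 1.6 jig TCP mm [-95.1  51.2 140.4] F [-0.8  0.7 -0.1]
world [0.53810857 0.05529292 0.14      ] travel [-0.0001 -0.0039  0.0004] turn [ 0.1 -0.   0.1]
t 1.6 jig TCP mm [-95.1  51.2 140.4] F [-0.8  0.7 -0.1]
```

View pics/w1.png

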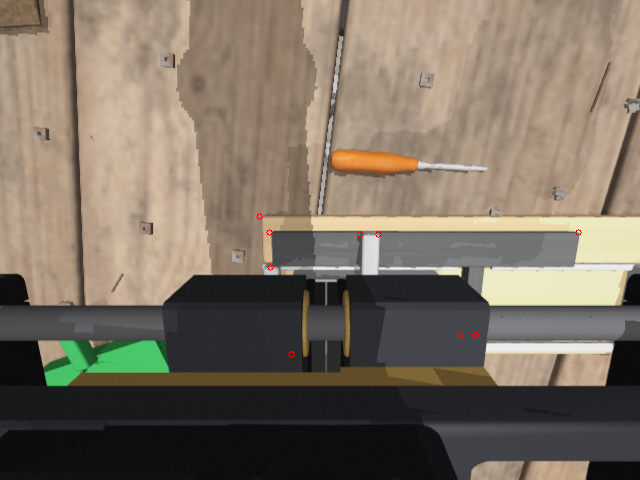

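The marks agree within about 3 px, which is about 2 mm: base corner (265,216), bar corner (272,233), lug (362–378,235). I need to see the finger shape before descending.

```bash
python3 - <<'E'
import cv2
i=cv2.imread("pics/w1_raw.png")[220:380,220:420];i=cv2.convertScaleAbs(i,alpha=2,beta=20);cv2.imwrite("pics/c1.png",cv2.resize(i,None,fx=3.6,fy=3.6,interpolation=cv2.INTER_CUBIC))
E
```

```text
(no output)
```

View pics/c1.png

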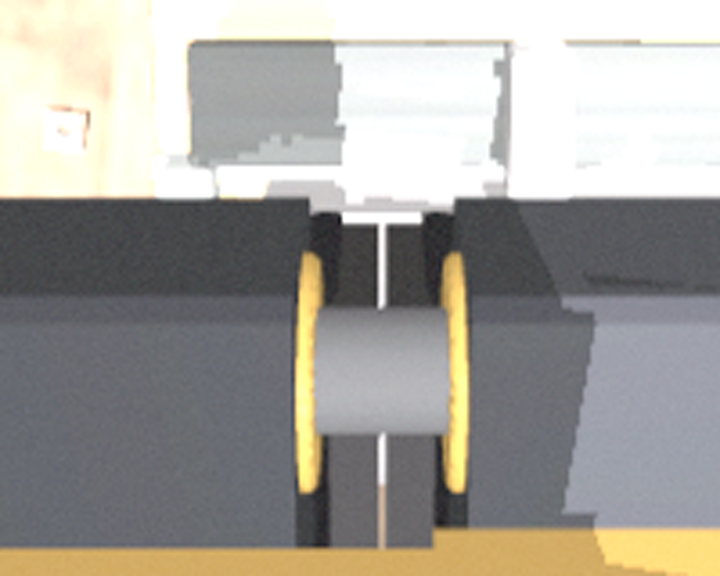

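Call:
step_arm --commands '[{"travel":[0,0,0.04]},{"travel":[0,0,0.07]},{"travel":[0,0,0.085]},{"travel":[0,0,0.09]},{"travel":[0,0,0.09]}]'

```text
$.commands[0]: bad value
```

```bash
python3 -c "
from h import *
togo(-99,51,34)"
```

```text
t 1.65 jig TCP mm [-94.5  51.  140.7] F [-0.1 -0.2  0.3]
world [0.53810857 0.05529292 0.034     ] travel [ 1.000e-04 -4.700e-03  1.067e-01] turn [0.1 0.  0.2]
```

Call:
step_arm --commands '[{"travel":[0,-0.003,0.04],"turn":[0,0,0]},{"travel":[0,-0.003,0.07],"turn":[0,0,0]},{"travel":[0,-0.003,0.085],"turn":[0,0,0]},{"travel":[0,-0.003,0.09],"turn":[0,0,0]},{"travel":[0,-0.003,0.09],"turn":[0,0,0]}]'

```text
time: 2.15
position: [0.5384, 0.0557, 0.0508]
tool_rot: [-0.195, 3.135, 0.0]
ft_force: [0.0, -0.8, 0.0]
grip_width: 0.004
grip_force: 0.0
```

```bash
python3 -c "
from h import *
togo(-99,51,34)"
```

```text
t 2.15 jig TCP mm [-98.7  50.7  50.8] F [ 0.  -0.8  0. ]
world [0.53810857 0.05529292 0.034     ] travel [ 0.0003 -0.0003  0.0168] turn [0.  0.  0.1]
```

Call:
step_arm --commands '[{"travel":[0,0,0.004],"turn":[0,0,0]},{"travel":[0,0,0.008],"turn":[0,0,0]},{"travel":[0,0,0.012],"turn":[0,0,0]},{"travel":[0,0,0.016],"turn":[0,0,0]},{"travel":[0,0,0.016],"turn":[0,0,0]}]'

```text
time: 2.65
position: [0.5399, 0.0552, 0.0361]
tool_rot: [-0.192, 3.132, 0.002]
ft_force: [-1.0, 1.4, 9.4]
grip_width: 0.007
grip_force: 4.6
```

```bash
python3 -c "
from h import *
togo(-99,51,34)"
```

```text
t 2.65 jig TCP mm [-99.3  49.2  36.1] F [-1.   1.4  9.4]
world [0.53810857 0.05529292 0.034     ] travel [0.0018 0.0003 0.0021] turn [0.1 0.2 0. ]
```

Call:
step_arm --commands '[{"travel":[0.001,0.003,0.001],"turn":[0,0,0]},{"travel":[0.001,0.008,0.001],"turn":[0,0,0]},{"travel":[0.001,0.013,0.001],"turn":[0,0,0]},{"travel":[0.001,0.018,0.001],"turn":[0,0,0]},{"travel":[0.001,0.024,0.001],"turn":[0,0,0]}]'

```text
time: 3.15
position: [0.5371, 0.0754, 0.0358]
tool_rot: [-0.189, 3.131, -0.004]
ft_force: [1.1, -8.0, 9.2]
grip_width: 0.003
grip_force: 5.3
```

```bash
python3 -c "
from h import *
togo(64,51,34)"
```

```text
t 3.15 jig TCP mm [-79.   49.5  35.8] F [ 1.1 -8.   9.2]
world [0.51816125 0.21706778 0.034     ] travel [0.0018 0.143  0.0013] turn [-0.2  0.3 -0.1]
```

Call:
step_arm --commands '[{"travel":[0.001,0.006,0.001],"turn":[0,0,0]},{"travel":[0.001,0.012,0.0015],"turn":[0,0,0]},{"travel":[0.001,0.018,0.0015],"turn":[0,0,0]},{"travel":[0.001,0.024,0.0015],"turn":[0,0,0]},{"travel":[0.001,0.03,0.0015],"turn":[0,0,0]}]'

```text
time: 3.65
position: [0.533, 0.1048, 0.0345]
tool_rot: [-0.188, 3.13, -0.005]
ft_force: [1.0, -7.3, 9.4]
grip_width: 0.005
grip_force: 5.8
```

```bash
python3 -c "
from h import *
togo(64,51,34)"
```

```text
t 3.65 jig TCP mm [-49.3  50.1  34.5] F [ 1.  -7.3  9.4]
world [0.51816125 0.21706778 0.034     ] travel [0.0012 0.1133 0.0002] turn [-0.2  0.3 -0.1]
```

Call:
step_arm --commands '[{"travel":[0.0,0.007,0.0005],"turn":[0,0,0]},{"travel":[0.0,0.014,0.0005],"turn":[0,0,0]},{"travel":[0.0,0.021,0.0005],"turn":[0,0,0]},{"travel":[0.0,0.028,0.0005],"turn":[0,0,0]},{"travel":[0.0,0.035,0.0005],"turn":[0,0,0]}]'

```text
time: 4.15
position: [0.5289, 0.1384, 0.0344]
tool_rot: [-0.187, 3.13, -0.006]
ft_force: [0.5, -10.9, 13.7]
grip_width: 0.007
grip_force: 7.5
```

Call:
step_arm --commands '[{"travel":[0.0,0.007,0],"turn":[0,0,0]},{"travel":[0.0,0.014,0],"turn":[0,0,0]},{"travel":[0.0,0.021,0],"turn":[0,0,0]},{"travel":[0.0,0.028,0],"turn":[0,0,0]},{"travel":[0.0,0.035,0],"turn":[0,0,0]}]'

```text
time: 4.65
position: [0.5247, 0.1729, 0.0344]
tool_rot: [-0.187, 3.131, -0.007]
ft_force: [0.8, -10.6, 14.9]
grip_width: 0.005
grip_force: 7.7
```

```bash
python3 -c "
from h import *
togo(64,51,34)
import cv2
i=ctrl.get_image('top')[140:245,150:320,::-1];cv2.imwrite('pics/c2.png',cv2.resize(i,None,fx=4.5,fy=4.5,interpolation=cv2.INTER_CUBIC))"
```

```text
t 4.65 jig TCP mm [19.4 49.9 34.4] F [  0.8 -10.6  14.9]
world [0.51816125 0.21706778 0.034     ] travel [0.0012 0.0446 0.0002] turn [-0.3  0.3 -0.2]
```

View pics/c2.png

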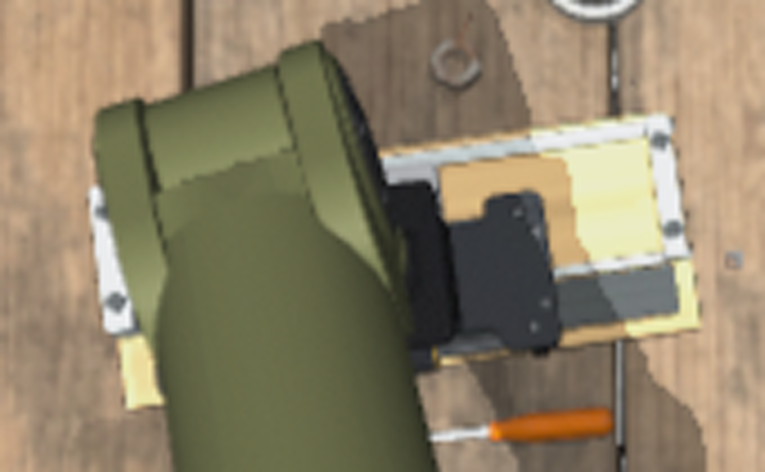

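The carrier has left the right half of the lane. The jig is unmoved and the bar is on its lower stop (14.9 N). I'll continue, slowing towards the end stop.

Call:
step_arm --commands '[{"travel":[0.0,0.007,0],"turn":[0,0,0]},{"travel":[0.0,0.014,0],"turn":[0,0,0]},{"travel":[0.0,0.021,0],"turn":[0,0,0]},{"travel":[0.0,0.027,0],"turn":[0,0,0]},{"travel":[0.0,0.033,0],"turn":[0,0,0]}]'

```text
time: 5.2
position: [0.5207, 0.2057, 0.0343]
tool_rot: [-0.187, 3.131, -0.007]
ft_force: [0.3, -11.0, 13.9]
grip_width: 0.004
grip_force: 7.8
```

Call:
step_arm --commands '[{"travel":[0.0,0.003,0],"turn":[0,0,0]},{"travel":[0.0,0.005,0],"turn":[0,0,0]},{"travel":[0.0,0.007,0],"turn":[0,0,0]},{"travel":[0.0,0.009,0],"turn":[0,0,0]},{"travel":[0.0,0.01,0],"turn":[0,0,0]}]'

```text
time: 5.7
position: [0.5194, 0.2156, 0.0343]
tool_rot: [-0.187, 3.131, -0.006]
ft_force: [-0.4, -10.2, 14.2]
grip_width: 0.006
grip_force: 7.7
```

```bash
python3 -c "
from h import *
togo(64,51,34)"
```

```text
t 5.7 jig TCP mm [62.4 49.9 34.3] F [ -0.4 -10.2  14.2]
world [0.51816125 0.21706778 0.034     ] travel [0.0011 0.0016 0.0002] turn [-0.3  0.3 -0.2]
```

Call:
step_arm --commands '[{"travel":[0.0,0.001,0],"turn":[0,0,0]},{"travel":[0.0,0.002,0],"turn":[0,0,0]},{"travel":[0.0,0.003,0],"turn":[0,0,0]}]'

```text
time: 6.0
position: [0.5191, 0.2184, 0.0343]
tool_rot: [-0.187, 3.131, -0.007]
ft_force: [-0.5, -10.7, 14.7]
grip_width: 0.005
grip_force: 7.7
```

Call:
step_arm --commands '[{"travel":[0.0,0.001,0],"turn":[0,0,0]},{"travel":[0.0,0.002,0],"turn":[0,0,0]}]'

```text
time: 6.2
position: [0.5189, 0.2204, 0.0343]
tool_rot: [-0.187, 3.131, -0.007]
ft_force: [-0.1, -10.6, 14.6]
grip_width: 0.004
grip_force: 7.7
```

Call:
step_arm --commands '[{"travel":[0.0,0.001,0],"turn":[0,0,0]},{"travel":[0.0,0.002,0],"turn":[0,0,0]}]'

```text
time: 6.4
position: [0.5187, 0.2224, 0.0343]
tool_rot: [-0.187, 3.131, -0.007]
ft_force: [-0.8, -10.9, 15.4]
grip_width: 0.007
grip_force: 7.7
```

Call:
step_arm --commands '[{"travel":[0.0,0.001,0],"turn":[0,0,0]},{"travel":[0.0,0.002,0],"turn":[0,0,0]}]'

```text
time: 6.6
position: [0.5186, 0.2227, 0.0342]
tool_rot: [-0.186, 3.132, -0.01]
ft_force: [0.6, -14.3, 15.9]
grip_width: 0.006
grip_force: 10.0
```

```bash
python3 -c "
from h import *
togo(64,51,34)
J=[(79,66,49),(91,66,49),(85,64,20),(140,-20,40)]
m=wrist('pics/w2.png',J)"
```

```text
t 6.6 jig TCP mm [69.5 49.9 34.2] F [  0.6 -14.3  15.9]
world [0.51816125 0.21706778 0.034     ] travel [ 0.0011 -0.0055  0.0003] turn [-0.4  0.2 -0.2]
t 6.6 jig TCP mm [69.5 49.9 34.2] F [  0.6 -14.3  15.9]
```

View pics/w2.png

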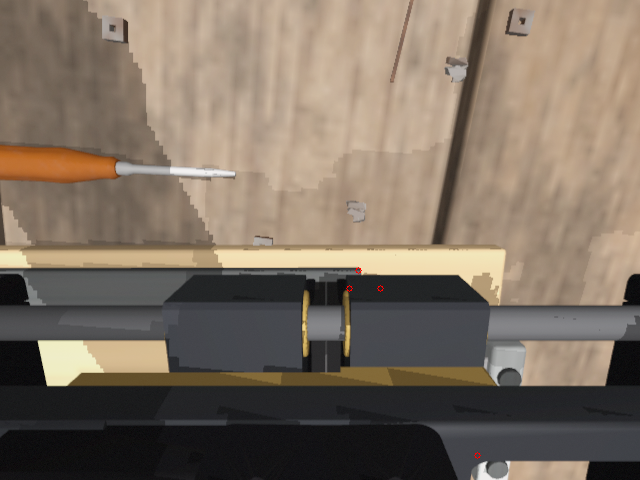

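Motion has stalled and the push force has risen, so the carrier is against the end stop. I'll press slightly more to confirm, then back off a little and let the bar rise.

Call:
step_arm --commands '[{"travel":[0.0,0.001,0],"turn":[0,0,0]},{"travel":[0.0,0.002,0],"turn":[0,0,0]}]'

```text
time: 6.85
position: [0.5186, 0.2227, 0.0342]
tool_rot: [-0.184, 3.132, -0.014]
ft_force: [-0.3, -17.8, 18.2]
grip_width: 0.006
grip_force: 11.5
```

Call:
step_arm --commands '[{"travel":[0.0,-0.001,0],"turn":[0,0,0]},{"travel":[0.0,-0.003,0],"turn":[0,0,0]},{"travel":[0.0,-0.005,0],"turn":[0,0,0]},{"travel":[0.0,-0.007,0],"turn":[0,0,0]},{"travel":[0.0,-0.009,0],"turn":[0,0,0]}]'

```text
time: 7.35
position: [0.5186, 0.2223, 0.0344]
tool_rot: [-0.19, 3.13, 0.003]
ft_force: [0.0, 1.5, 10.3]
grip_width: 0.004
grip_force: 5.0
```

Call:
step_arm --commands '[{"travel":[0.0,0,-0.004],"turn":[0,0,0]},{"travel":[0.0,0,-0.008],"turn":[0,0,0]},{"travel":[0.0,0,-0.012],"turn":[0,0,0]},{"travel":[0.0,0,-0.016],"turn":[0,0,0]},{"travel":[0.0,0,-0.022],"turn":[0,0,0]}]'

```text
time: 7.85
position: [0.515, 0.222, 0.0534]
tool_rot: [0.193, -3.135, 0.0]
ft_force: [-0.9, -0.5, -0.5]
grip_width: 0.008
grip_force: 0.0
```

Call:
step_arm --commands '[{"travel":[0.0,0,-0.03],"turn":[0,0,0]},{"travel":[0.0,0,-0.07],"turn":[0,0,0]},{"travel":[0.0,0,-0.12],"turn":[0,0,0]},{"travel":[0.0,0,-0.15],"turn":[0,0,0]},{"travel":[0.0,0,-0.15],"turn":[0,0,0]}]'

```text
time: 8.35
position: [0.5179, 0.2234, 0.2088]
tool_rot: [-0.193, 3.128, 0.006]
ft_force: [1.1, 0.6, 0.2]
grip_width: 0.008
grip_force: 0.0
```

```bash
python3 -c "
from h import *
togo(240,200,200)"
```

```text
t 8.35 jig TCP mm [ 70.3  50.5 208.8] F [1.1 0.6 0.2]
world [0.34874297 0.37351088 0.2       ] travel [0.1495 0.1697 0.0082] turn [0.2 0.5 0. ]
```

Call:
step_arm --commands '[{"travel":[0.1,0.22,0],"turn":[0,0,0]},{"travel":[0.1,0.22,0],"turn":[0,0,0]},{"travel":[0.1,0.22,0],"turn":[0,0,0]},{"travel":[0.1,0.22,0],"turn":[0,0,0]},{"travel":[0.1,0.22,0],"turn":[0,0,0]}]'

```text
time: 8.85
position: [0.3864, 0.4302, 0.2022]
tool_rot: [0.196, -3.133, 0.001]
ft_force: [0.4, -0.2, -0.6]
grip_width: 0.004
grip_force: 0.0
```

```bash
python3 -c "
from h import *
m=ctrl.camera_model('top');full=ctrl.get_image('top')[:,:,::-1]
a=cv2.resize(full[155:240,160:316],None,fx=5,fy=5,interpolation=cv2.INTER_CUBIC)
for z in proj(m,jw(P,[(79,66,49),(91,66,49),(30,-30,36),(140,-30,36),(85,64,32)])): cv2.circle(a,tuple(int(v) for v in ((z-[160,155]+.4)*5)),3,(0,0,255),1)
cv2.imwrite('pics/c3.png',a);st()"
```

```text
t 8.9 jig TCP mm [299.5 160.7 202. ] F [-4.3  5.4 -0.6]
```

View pics/c3.png

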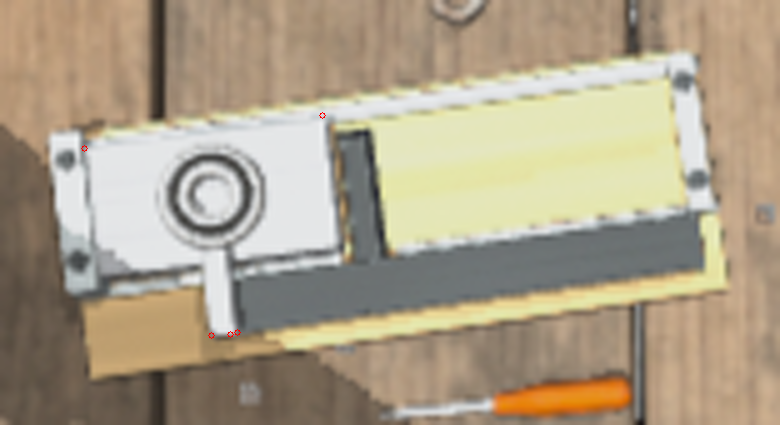

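The picture shows the carrier against the end stop and its bearing nested at (211,195). The tooth is behind its tail at (337–385,130–255), and the bar's far corner is back at its raised position (704,270). I'm handing it in.

```bash
python3 -c "
from bench import ctrl
print(ctrl.close_job())"
```

```text
the job is handed in; nothing more can be done
None
```

The carrier with the bearing is home against the end stop and the bar has sprung back up with its tooth behind the carrier; I handed the job in at about 9 s, with no verdict shown.

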